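# Clamp the ring and start the engraver

### The arm

A 6-joint arm with a two-finger parallel gripper is mounted at the origin on the work surface. World frame = base frame: x ahead of the robot, y to its left, z up, the work surface at z = 0. Lengths are in m, angles in rad, forces in N, time in s.
With the tool pointing down it reaches from about 0.3 to 0.775 m from the base axis. Payload 14.6 kg.
Tool frame: the origin (TCP) lies at the very end of the fingers, on their centre line; the grasp point (between the pads) lies 19 mm behind it; z points along the fingers, x is the direction in which the jaws open and shut, and the axes are right-handed (so a half turn about z gives the same grasp; the last joint's range is limited). The gripper opens to 94 mm and grips with 3 to 60 N. Pads are 16 mm wide; open, the fingers measure 119 mm over their backs; the gripper's body (75 mm by 177 mm) begins 78 mm behind the grasp point.
Start: joints at [-1.369, 0.3, 1.521, -0, 1.321, -0.067], TCP at [0.146, -0.53, 0.205] pointing down, gripper open.
Joint ranges: [-3.03, 3.03], [-0.79, 2.21], [0.23, 2.52], [-1.04, 4.18], [0, 3.07], [-2.55, 2.55]. Speed limits (rad/s): [2.22, 2.22, 2.57, 3.14, 3.14, 3.14].

### API

Orientations are given as [roll, pitch, yaw] about the fixed x, y, z axes, in that order (R = Rz(yaw) Ry(pitch) Rx(roll)).
In Python, from station import ctrl gives the robot as it stands.
- The arm moves only by the shell command python3 -m inch 'ROWS' [FORCE]. ROWS is JSON, one flat list of numbers, 7 for each row, row after row: the shift along the tool's x, y, z in cm, then the turn, a rotation vector about the tool's x, y, z in rad, then the opening, from 0 (shut) to 1 (fully open). In form: [tx, ty, tz, wx, wy, wz, claw, tx, ty, tz, wx, wy, wz, claw, ...]. A call has 1 to 20 rows; each row shifts and turns the commanded pose from where the row before left it, along the tool's axes as they then stand; what a row does not reach is not made up. A row lasts 1/8 s, in which the tool goes at most 62.5 mm and 10.7 degrees, less where a joint would pass 70% of its speed; a pose out of reach is approached as far as the arm can. A call is refused whole if a number of a shift passes 6.25 or a number of a turn 0.188, either way. A call with a gripper value outside its range is refused whole. The fingers move at their own pace and stop on an object; FORCE is the grip in N (left out, the last holds). Time passes only in rows, so rows that do not move let the fingers close. It gives the time, the measured TCP pose, the force and the opening at its end, in the units of the state.
- ctrl.get_obs(): the state, without advancing time (a new reading comes with each control period).
- ctrl.camera(name): name is "side" or "top" or "wrist"; returns (picture, depth): 480x640x3 uint8, red, green, blue; 480x640 float32, m along the optical axis (not along the pixel's ray), 0 where there is no reading.
- ctrl.camera_params(name): a dict with "vertical_fov" (degrees; the focal length in pixels is half the picture's height over the tangent of half this angle, whatever the lens; pixels are square), "cx", "cy" (the principal point, pixels), "camera_from_world" (4x4, takes a point from world to camera coordinates); the wrist camera has in their place "mount" (4x4, takes a point from camera to tool coordinates, whose origin is the TCP and whose axes are the tool frame's). Camera axes: x right, y down, z forward; pixel columns grow to the right and rows downward; lengths in m; the calibration is good to about 2 mm. The wrist camera is an equidistant fisheye: a pixel r from the principal point sees the ray r / f radians off the axis. A picture is of the moment at which its call begins: read the wrist's pose just before it. camera_params takes no time and is no camera call.
- ctrl.hand_in(): hands the job in, once; it reports no verdict.
Trained networks look in the newest picture that a camera, given by its name, has taken for a name from the list of things; names that differ only in an ending like _2 or _b are one class to them, and where a whole thing is asked for, a point or a joint stands for the part that bears it (a point fixed in the world has none). Each returns a list of dicts, best first, with "score" (0 to 1); they miss things now and then, are a little off and sometimes report something else, mostly with a low value. They report only what shows in the picture. A call takes as long as a camera call. They do not tell look-alikes from the thing itself.
- ctrl.spot_in(camera, label): "bbox" ([centre column, centre row, width, height] in pixels, round what is visible of it).
- ctrl.place_of(camera, label): "centre" ([column, row] in pixels: a listed point, or the origin of a listed thing).
The state is a dict: "time_s": time; "qpos": joint angles; "joint_vel": joint speeds; "tau": joint torques, N m; "ee_pos": TCP position; "eef_rot": TCP orientation; "force": force on the tool from outside, world axes, zero at the start; "moment": the same for the moment, N m; "grip_width": finger opening in m.
Only numpy, scipy, OpenCV 4.12 (cv2) and the standard library are available. Lean on these libraries where they do the work, as an engineer would, in place of code of your own. Each camera call takes 0.05 s, during which the arm holds its last target. There are 200 camera calls.

### The job

A signet ring stands loose in the vice of the ring-engraving machine. Reach through the window in the yellow guard and press the red clamp lever down until it is fully home, without touching the guard or the engraving head; then press the green start button on the control box, and draw clear. Only press: do not lift or shift the control box or anything else on the bench, leave the red stop button alone, and never press start before the ring is clamped.

Things in the scene. Friction and masses are not known exactly. Their poses are not given: they have to be found in the camera images.
- engraver: Ring-engraving machine, white base 220 x 340 x 55 mm (its x by y), fixed to the bench, placed and turned differently each time. Origin: centre of its underside on the bench; z up. At the +y end stands the column with the engraving head, under it (y = +50 mm) the vice with the ring, and towards -y the clamp lever under the guard.
- head: White column with grey carriage and spindle, part of the machine, must not be touched; origin and axes as the machine's. It fills x from -65 (a black handwheel on the column, 290 mm up) to 45 mm, y from +26 to +168 mm; up to 340 mm high.
- guard: Fixed guard over the vice and lever; origin and axes as the machine's. Yellow top plate 5 mm thick, upper face 151 mm above the bench, x from -77 to 77 mm, y from -169 to +5 mm, with one rectangular window; clear side panels from the machine's bed (67 mm above the bench) up to the plate at x = -77 and +77 mm (running from y = -169 to +86 mm) and at y = -168 mm. A few flat screw heads stand 2 mm above the plate. No part of the robot may touch it.
- window (a point): Centre of the guard's window, on the plate's upper face; at (0, -110, 151) mm in the machine's frame, same axes. The opening is 80 mm along x and 90 mm along y.
- lever (a joint): Angle of the clamp lever, rad: 0 is raised (tip up by 0.34), 0.34 is fully home on its stop, where the lever is level. It starts between 0 and 0.07. Its hinge runs along the machine's x at (0, -30, 100) mm in the machine's frame and the lever points to -y. It moves stiffly, about 6 N downward on the pad, and stays where it is left; it moves the vice jaw.
- lever_pad (a point): Centre of the top face of the lever's red pad (28 mm along x, 36 mm along the lever, corners rounded), 80 mm from the hinge and 6 mm above the lever's line. It lies under the window; fully home it is at (0, -110, 106) mm in the machine's frame, 45 mm below the guard's upper face. Raised, at joint 0, it is at (0, -103, 132) mm. Its axes equal the machine's when the lever is home, and tip with it.
- control_box: Loose grey control box, 100 x 150 mm (its x by y), 55 mm high, 0.9 kg, standing on the bench on one side or the other of the machine. Origin: centre of its underside.
- start (a joint): Travel of the green start button, m: 0 out, 0.006 fully pressed (about 5 N); springs back.
- start_top (a point): Centre of the top face of the green button (28 mm across), on the box's +y half, 37 mm from its middle; 77 mm above the bench when out. It is pressed straight down.
- stop (a joint): Travel of the red stop button, m: 0 out, 0.006 pressed. Must stay out.
- stop_top (a point): Centre of the top face of the red stop button (28 mm across), on the box's -y half, 37 mm from its middle; as high as the start button.
- ring_tray: Bystander: open wooden tray 110 x 150 x 22 mm with ring castings, on the other side of the machine from the control box. Origin: centre of its underside.
- tweezers: Bystander: dark steel tweezers 165 mm long, 7 mm high, lying on the bench at front right. Origin: middle of the underside.
- solder_coil: Bystander: dark flat coil 40 mm across, 7 mm high, lying at front left. Origin: centre of the underside.
- borax_dish: Bystander: white bowl 100 mm across, 28 mm high, at the far right. Origin: centre of the underside.
- flux_jar: Bystander: amber jar 56 mm across, 70 mm high, at the far left. Origin: centre of the underside.
Things that resemble listed ones, but are neither listed nor needed, are in the scene too. Several things have the shape of the control_box; the one meant has the colours described above.

How it is judged:
On the way, in this order (a step that is already met when the one before it is completed fails the run):
1. the clamp lever is pressed fully home (value of joint lever above 0.305 rad), for 0.2 s.
2. the green start button is pressed (value of joint start above 0.0035 m), for 0.03 s.
At the end, for the whole second after the job is handed in: The clamp lever is fully home (joint above 0.305 of 0.34 rad, about 3 mm at the pad), the start button has been pressed after that (at least 3.5 of its 6 mm) and is out again, the stop button is out, and the control box and all bystanders are at rest within 20 mm of where they stood (value of joint lever above 0.305 rad and value of joint each of start, stop below 0.002 m and distance of each of control_box, ring_tray, tweezers, solder_coil, borax_dish, flux_jar from where it was at the start of the episode below 0.02 m and linear speed of each of control_box, ring_tray, tweezers, solder_coil, borax_dish, flux_jar below 0.02 m/s); the robot touches nothing.
It fails at once if the guard, the engraving head or its column is touched by the robot (contact force between any of the fingers, the arm and guard above 0.3 N or contact force between any of the fingers, the arm and head above 0.3 N).
It fails at once if start is pressed before the ring is clamped (value of joint start above 0.002 m and value of joint lever below 0.305 rad).
It fails at once if the stop button is pressed (value of joint stop above 0.002 m).
It fails at once if the control box is lifted, tipped or shifted by more than 20 mm (distance of control_box from where it was at the start of the episode above 0.02 m or angle between control_box's own z axis and vertical above 0.15 rad).
It fails at once if something else on the bench is lifted or moved by more than 20 mm (distance of any of ring_tray, tweezers, solder_coil, borax_dish, flux_jar from where it was at the start of the episode above 0.02 m).
It also fails if it takes over 48 s, if anything falls off the work surface, if the arm or the gripper's body presses on something with over 40 N, if the wrist force passes 120 N, or if a joint passes its speed limit or range.

## Working session

There is one attempt and no reset: what is moved stays moved. The work goes in short steps, Python scripts to look and compute and a shell command to move; the robot and the scene stay as the last step left them, time stands still between calls to the robot, and variables do not carry over. Pictures are saved under pics/ and viewed, about 8 in all and at most 12, crops included, and the job is handed in when it is done.

```bash
mkdir -p pics; cat > h.py <<'E'
import numpy as np, cv2
from station import ctrl
from scipy.spatial.transform import Rotation as R
def cam(n):
    p,d=ctrl.camera(n); return p,d,ctrl.camera_params(n)
def px2w(P,u,v,z=None,depth=None):
    f=240/np.tan(np.radians(P['vertical_fov'])/2)
    T=np.linalg.inv(np.array(P['camera_from_world']))
    r=T[:3,:3]@np.array([(u-P['cx'])/f,(v-P['cy'])/f,1]); o=T[:3,3]
    return o+r*((z-o[2])/r[2] if z is not None else depth)
def w2px(P,X):
    f=240/np.tan(np.radians(P['vertical_fov'])/2)
    T=np.array(P['camera_from_world']); c=T[:3,:3]@np.array(X)+T[:3,3]
    return np.array([P['cx']+f*c[0]/c[2],P['cy']+f*c[1]/c[2]])
def save(n,p): cv2.imwrite('pics/'+n,cv2.cvtColor(p,cv2.COLOR_RGB2BGR))
E
python3 - <<'E'
from h import *
for n in ['top','side']:
    p,d,P=cam(n); save(n+'.png',p); np.savez(n+'.npz',p=p,d=d)
    T=np.linalg.inv(np.array(P['camera_from_world'])); print(n,P['vertical_fov'],T[:3,3].round(3),T[:3,2].round(2))
    for l in ['engraver','window','lever_pad','control_box','start_top','stop_top','ring_tray']:
        for r in ctrl.place_of(n,l)[:3]:
            c=r['centre']; u,v=int(c[0]),int(c[1])
            z={'window':.151,'start_top':.077,'stop_top':.077,'lever_pad':.13}.get(l,0)
            w=px2w(P,*c,z=z); dd=d[min(v,479),min(u,639)]
            print(l,round(r['score'],2),np.round(c),w.round(3),px2w(P,*c,depth=dd).round(3))
E
```

```text
top 57.35951413493311 [ 0.346 -0.003  1.33 ] [ 0.1  -0.02 -0.99]
engraver 0.58 [320. 203.] [ 0.605 -0.03   0.   ] [ 0.576 -0.027  0.15 ]
window 0.64 [361. 192.] [ 0.604 -0.138  0.151] [ 0.609 -0.14   0.129]
lever_pad 0.46 [359. 192.] [ 0.608 -0.137  0.13 ] [ 0.608 -0.137  0.131]
control_box 0.68 [427. 251.] [ 0.449 -0.353  0.   ] [ 0.443 -0.333  0.075]
control_box 0.66 [459. 314.] [ 0.26  -0.441  0.   ] [ 0.263 -0.423  0.055]
control_box 0.4 [196. 206.] [0.602 0.349 0.   ] [0.588 0.331 0.07 ]
start_top 0.65 [479. 306.] [ 0.283 -0.473  0.077] [ 0.283 -0.473  0.075]
start_top 0.53 [422. 250.] [ 0.446 -0.318  0.077] [ 0.446 -0.319  0.074]
stop_top 0.73 [320. 203.] [ 0.588 -0.029  0.077] [ 0.574 -0.028  0.146]
stop_top 0.63 [464. 324.] [ 0.236 -0.429  0.077] [ 0.236 -0.429  0.077]
stop_top 0.41 [451. 248.] [ 0.451 -0.403  0.077] [ 0.451 -0.403  0.078]
ring_tray 0.93 [188. 246.] [0.479 0.374 0.   ] [0.477 0.371 0.013]
side 55.6109460351244 [0.246 0.799 0.761] [ 0.21 -0.76 -0.61]
engraver 0.75 [272. 264.] [ 0.603 -0.022  0.   ] [0.555 0.087 0.101]
lever_pad 0.68 [282. 200.] [ 0.602 -0.126  0.13 ] [ 0.603 -0.13   0.127]
lever_pad 0.39 [360. 200.] [ 0.406 -0.171  0.13 ] [ 0.426 -0.289  0.053]
control_box 0.93 [416. 194.] [ 0.276 -0.451  0.   ] [ 0.275 -0.402  0.03 ]
control_box 0.92 [354. 200.] [ 0.457 -0.366  0.   ] [ 0.442 -0.284  0.054]
start_top 0.48 [358. 187.] [ 0.441 -0.321  0.077] [ 0.442 -0.329  0.072]
start_top 0.46 [417. 170.] [ 0.286 -0.462  0.077] [ 0.286 -0.469  0.073]
start_top 0.46 [357. 365.] [0.323 0.288 0.077] [ 0.331  0.229 -0.002]
stop_top 0.54 [429. 177.] [ 0.245 -0.427  0.077] [ 0.245 -0.466  0.055]
stop_top 0.43 [357. 175.] [ 0.455 -0.386  0.077] [ 0.456 -0.391  0.074]
ring_tray 0.96 [262. 407.] [0.483 0.366 0.   ] [0.479 0.372 0.011]
```

View pics/top.png

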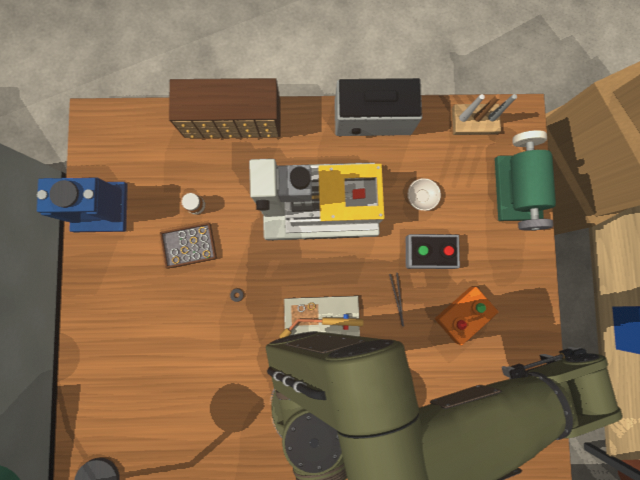

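View pics/side.png

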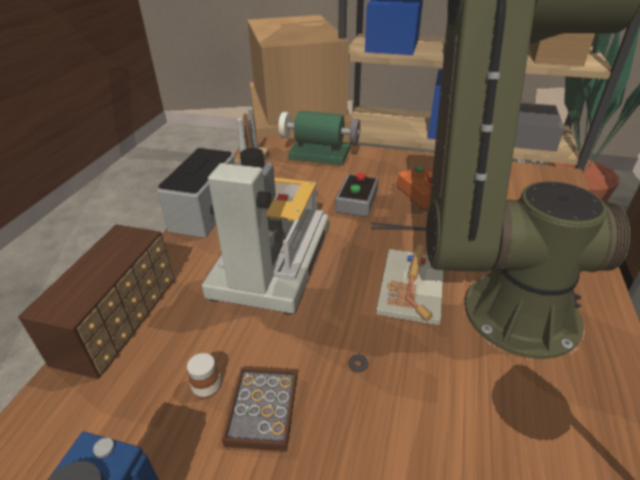

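The top view shows the machine with its yellow guard at about (350,192) and the head to its left, so machine +y is about world +y. There are two candidates for the control box. The grey one is at (434,251), with green at (423,251) and red at (449,251). The orange look-alike is at (467,314). I choose the grey one. The green machine, blue vice and grey case are not box-shaped candidates. Next I fit the pose and check with one close crop.

```bash
python3 - <<'E'
from h import *
P=ctrl.camera_params('top'); z=np.load('top.npz'); p,d=z['p'],z['d']
hsv=cv2.cvtColor(p,cv2.COLOR_RGB2HSV)
vv,uu=np.mgrid[:480,:640]
W=np.array([px2w(P,u,v,depth=1.) for u,v in [(0,0)]])
f=240/np.tan(np.radians(P['vertical_fov'])/2);T=np.linalg.inv(np.array(P['camera_from_world']))
XYZ=np.stack([(uu-P['cx'])/f*d,(vv-P['cy'])/f*d,d],-1)@T[:3,:3].T+T[:3,3]
m=(hsv[...,0]>18)&(hsv[...,0]<32)&(hsv[...,1]>150)&(hsv[...,2]>100)&(abs(XYZ[...,2]-.15)<.012)
pts=XYZ[m]; print('plate',m.sum(),np.median(pts[:,2]))
r=cv2.minAreaRect((pts[:,:2]*1000).astype(np.float32)); print(r)
def comp(name,mask):
    n,l,s,c=cv2.connectedComponentsWithStats(mask.astype(np.uint8))
    for i in range(1,n):
        if s[i,4]>25: print(name,c[i].round(1),s[i,4],np.median(XYZ[l==i],0).round(4),XYZ[l==i].mean(0).round(4))
reg=(XYZ[...,0]>.38)&(XYZ[...,0]<.75)&(XYZ[...,1]<-.05)&(XYZ[...,1]>-.5)
comp('red',reg&((hsv[...,0]<8)|(hsv[...,0]>172))&(hsv[...,1]>150)&(hsv[...,2]>70))
comp('green',reg&(hsv[...,0]>45)&(hsv[...,0]<80)&(hsv[...,1]>130)&(XYZ[...,0]<.55))
c=cv2.resize(p[150:280,310:490],None,fx=4.4,fy=4.4,interpolation=cv2.INTER_CUBIC); save('crop.png',c)
E
```

```text
plate 2500 0.15035473601450133
((604.4586791992188, -111.6882553100586), (154.3780517578125, 174.4521026611328), 1.019667387008667)
red [358.5 193.4] 108 [ 0.604  -0.1342  0.1292] [ 0.6041 -0.1346  0.1292]
red [448.4 250.4] 89 [ 0.4457 -0.3949  0.0749] [ 0.4449 -0.3954  0.0741]
green [423. 250.] 69 [ 0.4471 -0.3212  0.0754] [ 0.4471 -0.3216  0.0756]
```

View pics/crop.png

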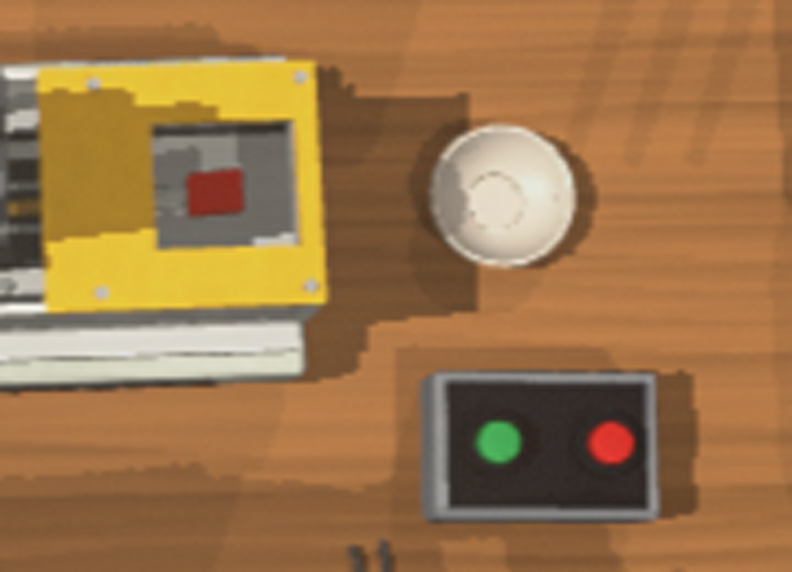

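The crop confirms the grey box, with green at crop (499,442) and red at (611,443), and shows the red lever pad inside the window. The fitted plate measures 154 x 174 mm, as specified, at z 0.150. That puts the window centre at about (0.605, -0.140) with yaw 1°.

```bash
python3 - <<'E'
from h import *
o=ctrl.get_obs(); print(o)
M=R.from_euler('xyz',o['eef_rot']).as_matrix(); print(M.round(3))
t=np.array([.605,-.140,.26])-o['ee_pos']; print('tool cm',(M.T@t*100).round(2))
E
```

```text
{'time_s': 0.8, 'qpos': array([-1.36861900e+00,  2.99885385e-01,  1.52096524e+00, -1.61901846e-05,
        1.32074666e+00, -6.66206625e-02]), 'joint_vel': array([-1.40083941e-03, -4.94741575e-05,  2.03570604e-03,  5.65851840e-04,
       -1.44747900e-03, -1.24000847e-03]), 'tau': array([-2.03646130e-03, -5.31632495e+01, -3.52908039e+01,  7.08268932e-02,
        2.12483952e-02,  1.40860816e-06]), 'ee_pos': array([ 0.14604556, -0.53024718,  0.20546832]), 'eef_rot': array([ 3.14157731e+00,  5.66241886e-06, -1.30199434e+00]), 'force': array([-0.21664292, -0.59418948, -0.20425902]), 'moment': array([-0.08121052, -0.03392412, -0.02976033]), 'grip_width': 0.09404735274835425}
[[ 0.266 -0.964 -0.   ]
 [-0.964 -0.266  0.   ]
 [-0.     0.    -1.   ]]
tool cm [-25.43 -54.61  -5.45]
```

```bash
python3 -m inch '[0,0,-5.5,0,0,0,0, 0,0,0,0,0,-0.165,0, 0,0,0,0,0,-0.165,0, 0,0,0,0,0,-0.165,0, 0,0,0,0,0,-0.165,0, 0,0,0,0,0,-0.165,0, 0,0,0,0,0,-0.165,0, 0,0,0,0,0,-0.165,0, 0,0,0,0,0,-0.165,0, 0,0,0,0,0,0,0]' 30
python3 -m inch '[3.9,-3.2,0,0,0,0,0, 3.9,-3.2,0,0,0,0,0, 3.9,-3.2,0,0,0,0,0, 3.9,-3.2,0,0,0,0,0, 3.9,-3.2,0,0,0,0,0, 3.9,-3.2,0,0,0,0,0, 3.9,-3.2,0,0,0,0,0, 3.9,-3.2,0,0,0,0,0, 3.9,-3.2,0,0,0,0,0, 3.9,-3.2,0,0,0,0,0, 3.9,-3.2,0,0,0,0,0, 3.9,-3.2,0,0,0,0,0, 0,0,0,0,0,0,0, 0,0,0,0,0,0,0]'
python3 - <<'E'
from h import *
o=ctrl.get_obs(); print(o['ee_pos'],o['eef_rot'],o['grip_width'],o['force'],o['qpos'],o['time_s'])
M=R.from_euler('xyz',o['eef_rot']).as_matrix()
print('cm',(M.T@(np.array([.605,-.140,.26])-o['ee_pos'])*100).round(2))
p,d=ctrl.camera('wrist'); P=ctrl.camera_params('wrist'); save('wrist1.png',p); np.savez('wrist1.npz',p=p,d=d)
f=240/np.tan(np.radians(P['vertical_fov'])/2); mt=np.array(P['mount']); print(f,P['cx'],P['cy'],mt.round(3))
vv,uu=np.mgrid[:480,:640]; dx=uu-P['cx'];dy=vv-P['cy'];r=np.hypot(dx,dy)+1e-9;th=r/f
ray=np.stack([np.sin(th)*dx/r,np.sin(th)*dy/r,np.cos(th)],-1); ok=(th<1.4)&(d>0)
C=ray*(d/np.maximum(np.cos(th),.1))[...,None]
X=(C@mt[:3,:3].T+mt[:3,3])@M.T+o['ee_pos']
hsv=cv2.cvtColor(p,cv2.COLOR_RGB2HSV)
m=ok&(hsv[...,0]>18)&(hsv[...,0]<32)&(hsv[...,1]>150)&(hsv[...,2]>60)&(abs(X[...,2]-.15)<.012)
pts=X[m]; print('plate',m.sum(),np.median(pts[:,2]),cv2.minAreaRect((pts[:,:2]*1000).astype(np.float32)))
reg=ok&(X[...,2]>.09)&(X[...,2]<.16)
k=reg&((hsv[...,0]<8)|(hsv[...,0]>172))&(hsv[...,1]>130)&(hsv[...,2]>50)&(np.hypot(X[...,0]-.605,X[...,1]+.14)<.06)
q=X[k]; print('pad',k.sum(),q.mean(0),q.min(0),q.max(0), 'px',uu[k].mean(),vv[k].mean())
E
```

```text
time_s: 2.05
ee_pos: [0.1461, -0.5302, 0.2605]
eef_rot: [3.142, 0.0, 0.017]
force: [0.3, 0.3, 0.4]
grip_width: 0.0006
time_s: 3.8
ee_pos: [0.6067, -0.1382, 0.2602]
eef_rot: [3.142, 0.0, 0.016]
force: [0.4, -0.4, -0.2]
grip_width: 0.0009
[ 0.60672667 -0.13820314  0.26023928] [3.14154639e+00 4.79391015e-04 1.56212804e-02] 0.0008697493931571895 [ 0.39594625 -0.39480684 -0.23795872] [-2.82733923e-01  4.33778204e-01  1.21409909e+00 -1.85681799e-04
  1.49415997e+00 -2.98340957e-01] 3.8
cm [-0.18  0.18  0.02]
371.64829954431775 318.34990713801653 242.45966784074056 [[ 1.    -0.    -0.001 -0.001]
 [ 0.     0.974  0.226 -0.065]
 [ 0.001 -0.226  0.974 -0.179]
 [ 0.     0.     0.     1.   ]]
plate 7378 0.1509435898268356 ((610.011962890625, -79.32049560546875), (112.08085632324219, 109.6792221069336), 0.8100448846817017)
pad 1249 [ 0.60421937 -0.13423232  0.13004475] [ 0.59113467 -0.15097613  0.12317366] [ 0.61807958 -0.11747349  0.13603897] px 316.9751801441153 230.26741393114492
```

View pics/wrist1.png

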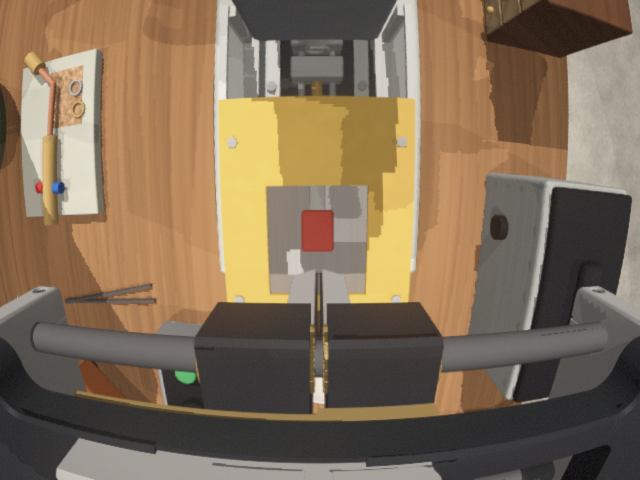

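The wrist view shows the pad at (317,230), in the middle of the window (268–367, 186–293). It measures (0.604, -0.134, 0.130), which agrees with the top camera, so I go down through the window.

```bash
python3 -m inch '[-0.2,0.1,0,0,0,0,0, 0,0,3,0,0,0,0, 0,0,3,0,0,0,0, 0,0,3,0,0,0,0, 0,0,2.5,0,0,0,0, 0,0,0,0,0,0,0, 0,0,0,0,0,0,0]'
python3 -m inch '[0,0,0.4,0,0,0,0, 0,0,0.4,0,0,0,0, 0,0,0.4,0,0,0,0, 0,0,0.4,0,0,0,0, 0,0,0.4,0,0,0,0, 0,0,0.4,0,0,0,0, 0,0,0.4,0,0,0,0, 0,0,0.4,0,0,0,0, 0,0,0,0,0,0,0]'
```

```text
time_s: 4.72
ee_pos: [0.6053, -0.1394, 0.1469]
eef_rot: [3.141, -0.002, 0.017]
force: [-0.5, 0.8, 0.6]
grip_width: 0.0006
time_s: 5.85
ee_pos: [0.6054, -0.1392, 0.1137]
eef_rot: [3.141, -0.001, 0.018]
force: [0.9, -0.9, 2.8]
grip_width: 0.0007
```

```bash
python3 -m inch '[0,0,0.3,0,0,0,0, 0,0,0.3,0,0,0,0, 0,0,0.2,0,0,0,0, 0,0,0,0,0,0,0]'
python3 -m inch '[0,0,0.1,0,0,0,0, 0,0,0,0,0,0,0, 0,0,0,0,0,0,0]'
```

```text
time_s: 6.35
ee_pos: [0.6054, -0.1394, 0.1061]
eef_rot: [3.141, -0.001, 0.018]
force: [0.2, -3.8, 6.4]
grip_width: 0.0005
time_s: 6.72
ee_pos: [0.6055, -0.1394, 0.106]
eef_rot: [3.14, -0.002, 0.018]
force: [-2.4, -2.5, 14.0]
grip_width: 0.0005
```

```bash
python3 -m inch '[0,0,0.1,0,0,0,0, 0,0,0,0,0,0,0, 0,0,0,0,0,0,0]'
python3 -m inch '[0,0,-2,0,0,0,0, 0,0,-3,0,0,0,0, 0,0,-4,0,0,0,0, 0,0,-5,0,0,0,0, 0,0,-2,0,0,0,0, 0,0,0,0,0,0,0, 0,0,0,0,0,0,0]'
cat > wr.py <<'E'
from h import *
def wrist():
    o=ctrl.get_obs(); M=R.from_euler('xyz',o['eef_rot']).as_matrix()
    p,d=ctrl.camera('wrist'); P=ctrl.camera_params('wrist')
    f=240/np.tan(np.radians(P['vertical_fov'])/2); mt=np.array(P['mount'])
    vv,uu=np.mgrid[:480,:640]; dx=uu-P['cx'];dy=vv-P['cy'];r=np.hypot(dx,dy)+1e-9;th=r/f
    ray=np.stack([np.sin(th)*dx/r,np.sin(th)*dy/r,np.cos(th)],-1)
    C=ray*(d/np.maximum(np.cos(th),.1))[...,None]
    X=(C@mt[:3,:3].T+mt[:3,3])@M.T+o['ee_pos']; X[(d<=0)|(th>1.4)]=np.nan
    return o,M,p,X,cv2.cvtColor(p,cv2.COLOR_RGB2HSV)
def blobs(name,mask,X):
    n,l,s,c=cv2.connectedComponentsWithStats(mask.astype(np.uint8))
    for i in range(1,n):
        if s[i,4]>60: print(name,c[i].round(),s[i,4],X[l==i].mean(0).round(4),np.median(X[l==i],0).round(4),X[l==i].min(0).round(4),X[l==i].max(0).round(4))
E
python3 - <<'E'
from wr import *
o,M,p,X,h=wrist(); print(o['ee_pos'])
red=((h[...,0]<8)|(h[...,0]>172))&(h[...,1]>130)&(h[...,2]>50)&(np.hypot(X[...,0]-.605,X[...,1]+.14)<.06)&(X[...,2]>.09)
blobs('pad',red,X)
E
```

```text
time_s: 7.1
ee_pos: [0.6056, -0.1395, 0.1058]
eef_rot: [3.14, -0.002, 0.018]
force: [-7.4, -2.7, 20.1]
grip_width: 0.0007
time_s: 7.98
ee_pos: [0.6047, -0.1387, 0.2617]
eef_rot: [-3.141, 0.002, 0.018]
force: [-0.1, 0.3, 0.5]
grip_width: 0.0005
[ 0.60467796 -0.13871192  0.2616643 ]
pad [320. 229.] 1047 [ 0.6042 -0.1383  0.1056] [ 0.6043 -0.1382  0.1057] [ 0.5905 -0.156   0.1013] [ 0.6179 -0.1212  0.1078]
```

Pad is level at z 0.1056, so the lever is home. Next is the green button.

```bash
python3 -m inch '[-3.2,3.6,0,0,0,0,0, -3.2,3.6,0,0,0,0,0, -3.2,3.6,0,0,0,0,0, -3.2,3.6,0,0,0,0,0, -3.2,3.6,0,0,0,0,0, 0,0,5,0,0,0,0, 0,0,3,0,0,0,0, 0,0,0,0,0,0,0, 0,0,0,0,0,0,0]'
python3 - <<'E'
from wr import *
o,M,p,X,h=wrist(); print(o['ee_pos'])
b=(X[...,2]>.06)&(X[...,2]<.09)
blobs('green',b&(h[...,0]>45)&(h[...,0]<80)&(h[...,1]>110),X)
blobs('red',b&((h[...,0]<8)|(h[...,0]>172))&(h[...,1]>130),X)
save('wrist2.png',p)
E
```

```text
time_s: 9.15
ee_pos: [0.4487, -0.3219, 0.1844]
eef_rot: [3.141, -0.001, 0.018]
force: [-0.3, 0.8, 0.7]
grip_width: 0.0005
[ 0.44872662 -0.32190936  0.18442847]
green [319. 248.] 392 [ 0.448  -0.3277  0.0765] [ 0.4483 -0.328   0.0767] [ 0.4338 -0.339   0.0659] [ 0.4594 -0.3121  0.0793]
green [151. 392.] 182 [ 0.2813 -0.4817  0.077 ] [ 0.2811 -0.4816  0.077 ] [ 0.2696 -0.4914  0.0755] [ 0.2925 -0.4704  0.0788]
red [103. 326.] 98 [ 0.2362 -0.4126  0.0725] [ 0.2366 -0.4121  0.0724] [ 0.2247 -0.4171  0.0663] [ 0.2446 -0.4102  0.0777]
```

View pics/wrist2.png

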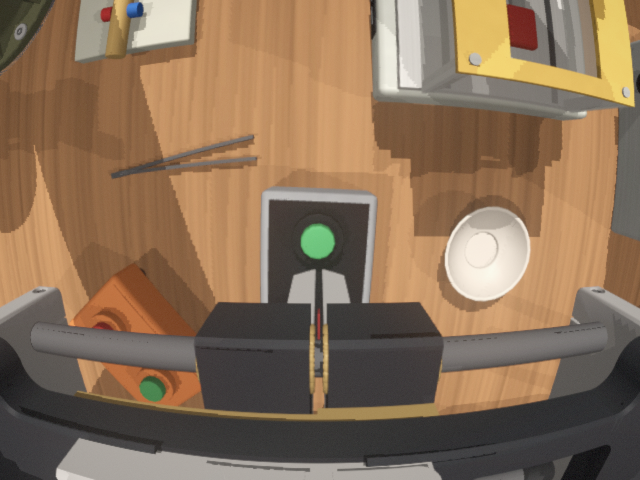

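The wrist view shows green at (318,241) on the grey box, directly ahead of the closed fingertips. Measured y is -0.322 to -0.327, within 6 mm of the top-camera value. The stop button is about 74 mm behind. Pressing.

```bash
python3 -m inch '[-0.1,0.1,3,0,0,0,0, 0,0,3,0,0,0,0, 0,0,3,0,0,0,0, 0,0,1,0,0,0,0, 0,0,0,0,0,0,0, 0,0,0,0,0,0,0]'
python3 -m inch '[0,0,0.4,0,0,0,0, 0,0,0.3,0,0,0,0, 0,0,0.3,0,0,0,0, 0,0,0,0,0,0,0, 0,0,0,0,0,0,0]'
```

```text
time_s: 9.95
ee_pos: [0.448, -0.3232, 0.0849]
eef_rot: [3.14, -0.002, 0.018]
force: [-0.5, -0.3, 0.1]
grip_width: 0.0004
time_s: 10.58
ee_pos: [0.4475, -0.3229, 0.0736]
eef_rot: [3.141, -0.0, 0.018]
force: [0.1, -0.3, 3.9]
grip_width: 0.0003
```

```bash
python3 -m inch '[0,0,0.2,0,0,0,0, 0,0,0.1,0,0,0,0, 0,0,0,0,0,0,0]'
python3 -m inch '[0,0,0.1,0,0,0,0, 0,0,0,0,0,0,0, 0,0,0,0,0,0,0]'
```

```text
time_s: 10.95
ee_pos: [0.4475, -0.3229, 0.071]
eef_rot: [3.141, -0.0, 0.018]
force: [-1.0, 1.0, 9.6]
grip_width: 0.0001
time_s: 11.32
ee_pos: [0.4476, -0.323, 0.0708]
eef_rot: [3.141, -0.001, 0.018]
force: [-4.5, 4.0, 18.5]
grip_width: 0.0004
```

Button is bottomed at z 0.071, which is 6 mm of travel. Drawing clear and checking.

```bash
python3 -m inch '[0,0,-1,0,0,0,0, 0,0,-3,0,0,0,0, 0,0,-5,0,0,0,0, 0,0,-5,0,0,0,0, 0,0,-5,0,0,0,0, -5,3,0,0,0,0,0, -5,3,0,0,0,0,0, 0,0,0,0,0,0,0, 0,0,0,0,0,0,0]'
python3 - <<'E'
from h import *
p,d,P=cam('top'); o=ctrl.get_obs(); print(o['ee_pos'],o['force'],o['time_s'])
p0=np.load('top.npz')['p']
f=240/np.tan(np.radians(P['vertical_fov'])/2);T=np.linalg.inv(np.array(P['camera_from_world']))
vv,uu=np.mgrid[:480,:640]
X=np.stack([(uu-P['cx'])/f*d,(vv-P['cy'])/f*d,d],-1)@T[:3,:3].T+T[:3,3]
h=cv2.cvtColor(p,cv2.COLOR_RGB2HSV)
for n,m in [('red',((h[...,0]<8)|(h[...,0]>172))&(h[...,1]>150)&(h[...,2]>70)),('green',(h[...,0]>45)&(h[...,0]<80)&(h[...,1]>130))]:
    k,l,s,c=cv2.connectedComponentsWithStats(m.astype(np.uint8))
    for i in range(1,k):
        if s[i,4]>25: print(n,c[i].round(1),s[i,4],np.median(X[l==i],0).round(4))
save('end.png',np.vstack([p0[140:360,150:520],p[140:360,150:520]]))
E
```

```text
time_s: 12.45
ee_pos: [0.3486, -0.3844, 0.2593]
eef_rot: [-3.141, 0.0, 0.018]
force: [-0.2, -0.0, 1.0]
grip_width: 0.0006
[ 0.34906457 -0.38413263  0.25925654] [ 0.33839683  0.65291376 -0.17337635] 12.5
red [358.9 195. ] 100 [ 0.6047 -0.1381  0.1052]
red [448.4 250.4] 89 [ 0.4458 -0.3953  0.0741]
green [423.  249.9] 67 [ 0.4473 -0.3215  0.0755]
```

View pics/end.png

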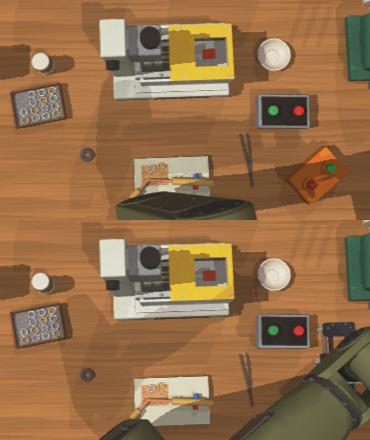

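The before and after pictures (top and bottom) match: green is at (423,250), red at (448,250), and the pad is at z 0.105. Nothing has moved and the arm is clear.

```bash
python3 -c "
from station import ctrl
print(ctrl.hand_in())"
```

```text
the job is handed in; nothing more can be done
None
```

The clamp lever is fully home, the green start button has been pressed after it, and the job is handed in at about 12.5 s; no verdict was reported.

- **Lever:** I pressed it with closed fingers through the guard window until it met its stop, at z 0.106 with 14 to 20 N. It stayed down after release, with the pad level at z 0.1052 to 0.1056 (0.106 is home). I saw no sign of contact with the guard or head.
- **Start button:** I pressed it on the grey control box, not the orange look-alike. It reached its end after about 6 mm (z 0.0708, up to 18.5 N) and is out again, reading 0.0755, the same as before.
- **Last checks:** The stop button is out and was not touched. The control box measures within 1 mm of its starting position. The before and after top views show the bystanders unmoved, checked by eye. The gripper is clear of everything, with TCP at z 0.26.
- **Disagreement:** Before the press, the wrist camera put the green button about 6 mm further to -y than the top camera did. I pressed close to the top-camera position, well inside the 28 mm cap.

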